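Screw the hose elbow into the clamped port

TASK

Take the brass hose elbow out of the grey parking cup and set it down in the clamped metal port, spigot first, with its hose tail over the slot that lies a third of a turn anticlockwise (seen from above) from the port's pointer arm, so that its two pins drop through the slots; let go of it there. Then take it again, in a fresh grip (the tail makes a good lever), and screw it clockwise a third of a turn, past where it grows stiff, until the tail points along the pointer arm, and leave it so. Do not disturb the bottle, beaker, flask and tip box standing around.

Things in the scene. Friction and masses are not known exactly. Their poses are not given: they have to be found in the camera images.
- elbow: Loose brass hose elbow, 0.2 to 0.4 kg. Origin: centre of the spigot's lower end; z up, x along the level hose tail (reaches x = 98 mm). Spigot diameter 28, 34 long. Above it a flange, diameter 48 (z 34 to 40), a hexagon (z 40 to 56), a neck, and the elbow block on top (z 66 to 96). Starts standing in the parking cup, origin 8 above the cup's.
- elbow_block (a point): Centre of the elbow's top block, on the spigot axis, 81 above the elbow's origin; block 30 (along x) by 28 (y) by 30 (z), flat sides: the place to carry it by.
- elbow_pin (a point): Middle of the cross pin, 8 above the elbow's origin: a pin of diameter 8 through the spigot along the elbow's x, standing out to 22.5 from the axis on both sides.
- tail_grip (a point): Point on the tail's axis at x = 42, z = 80 of the elbow. The tail is round, diameter 18, smooth from x = 15 to 64, then three hose barbs of diameter 22.
- tail_tip (a point): Point on the tail's axis at x = 92, z = 80 of the elbow, near its free end.
- parking_cup: Fixed grey plastic cup, diameter 68, height 30, floor 8 thick, bore diameter 49. Origin: centre of its underside.
- socket: Fixed clamped port: dark base plate 110 by 110 by 10 mm with a pointer arm 16 wide along +x, its point 108 from the centre; on it a light metal tube of diameter 76 (84 at the foot), bore 49. Origin: centre of the underside, z up the bore, x along the pointer arm. The loose elbow, dropped in, rests with its origin 26 above this one, tail axis at 106.
- socket_mouth (a point): Centre of the port's rim, 52 above the bench. Just below the rim a ledge narrows the bore to diameter 33, with two slots, half a turn apart, at least 11 wide for the elbow's pins.
- entry_slot (a point): The right slot for the tail's side, 21 from the axis, at +120 deg about z (anticlockwise) from the pointer arm, 50 above the bench. The elbow enters with its tail over it (slack about 1.5 mm, 4 deg). With the tail over the other slot it also enters but cannot be turned to the pointer.
- pointer_tip (a point): Tip of the pointer arm, 108 from the port's axis, 10 above the bench. The tail ends above it, 120 deg clockwise from the entry slot. A solid stop lies about 23 deg past it.
- seal_top (a point): Centre of the spring-loaded rubber seal in the port, 26 above the bench. Turning is free for about 55 deg from the slot; then the ledge's sloping underside draws the elbow down 1 mm per 24 deg against the seal (5 to 10 N; up to about 0.3 N m to turn): at the pointer it is about 2.5 mm lower. It stays where it is left.
- bottle: Bystander: square reagent bottle, 47 wide, 105 high. Origin: centre of the underside.
- beaker: Bystander: clear beaker, diameter 60, 79 high. Origin: centre of the underside.
- flask: Bystander: stoppered conical flask, diameter 64, 100 high. Origin: centre of the underside.
- tip_box: Bystander: blue box with hinged lid, 87 by 116 by 76 high. Origin: centre of the underside.
Not all that is in view belongs to the job. Several things have the shape of the elbow; the one meant has the colours described above.

How it is judged (in metres and radians):
On the way:
1. the elbow stands in the port, pins through the slots, let go, before it is screwed down (horizontal distance between elbow and socket below 0.005 m and z of elbow in the frame of socket between 0.0248 and 0.0285 m and contact force between the fingers and elbow below 0.1 N and linear speed of elbow below 0.02 m/s), for 0.2 s.
At the end, for the whole second after the job is handed in: The elbow is screwed down in the port: centred within 5 mm, upright within 7 degrees, drawn down so that its origin is less than 24.6 mm above the socket's, its tail pointing along the pointer arm (tail_tip within 18 mm, about 11 degrees, to either side of it), at rest and released (horizontal distance between elbow and socket below 0.005 m and z of elbow in the frame of socket below 0.0246 m and angle between elbow's own z axis and vertical below 0.12 rad and x of tail_tip in the frame of socket above 0.07 m and y of tail_tip in the frame of socket between -0.018 and 0.018 m and linear speed of elbow below 0.02 m/s); the robot touches nothing.
It fails at once if the bottle, beaker, flask or tip box is displaced by more than 25 mm (distance of any of bottle, beaker, flask, tip_box from where it was at the start of the episode above 0.025 m).
It also fails if it takes over 72 s, if anything falls off the work surface, if the arm or the gripper's body presses on something with over 40 N, if the wrist force passes 120 N, or if a joint passes its speed limit or range.

ROBOT

A 7-joint arm with a two-finger parallel gripper is mounted at the origin on the work surface; the furniture and walls round the work are solid. World frame = base frame: x ahead of the robot, y to its left, z up, the work surface at z = 0. Lengths are in mm, angles in degrees, forces in N, time in s.
With the tool pointing down it reaches from about 350 to 900 mm from the base axis. Payload 8.1 kg.
Tool frame: the origin (TCP) lies between the finger pads; the fingertips stand 11 mm ahead of it and the grasp point (between the pads) lies 8 mm behind it; z points along the fingers, y is the line along which they close (so a half turn about z gives the same grasp; the last joint's range is limited). The gripper opens to 92 mm and grips with 3 to 60 N. Pads are 19 mm wide; open, the fingers measure 130 mm over their backs; the gripper's body (75 mm by 190 mm) begins 47 mm behind the grasp point.
Start: joints at [-74.748, 24.895, 1.432, 90.138, -0.665, 64.973, -4.303], TCP at [225.338, 582.979, 237.742] pointing down, gripper open.
Joint ranges: [-149.89, 149.89], [-25.12, 119.58], [-72.63, 75.52], [4.76, 147.25], [-75.54, 255.54], [6.69, 114.76], [-157.13, 157.13]. Speed limits (degrees/s): [127.2, 127.2, 172.46, 172.46, 180, 180, 180].

INTERFACE

Orientations are given as a 3x3 rotation matrix whose columns are the frame's x, y, z axes.
In Python, from station import readout, cams, workorder gives the robot as it stands. The module is installed in compiled form; this text tells all that it offers.
- The arm moves only by the tool step_arm, never from a script. Its arguments are lists of equal length, an entry for each row: "dp": the shift along the world's x, y, z in m, a list of three; "rot": the turn, a rotation vector about the world's x, y, z in degrees, a list of three; "jaw": the finger opening in m, from 0 to 0.0918. A call has 1 to 5 rows; each row shifts and turns the commanded pose from where the row before left it; what a row does not reach is not made up. A row lasts 1/12 s, in which the tool goes at most 41.7 mm and 7.16 degrees, less where a joint would pass 70% of its speed; a pose out of reach is approached as far as the arm can. A call is refused whole if a number of a shift passes 0.0417 or a number of a turn 7.16, either way. A call with a gripper value outside its range is refused whole. The fingers move at their own pace and stop on an object; "grip_force" is the grip in N (left out, the last holds). Time passes only in rows, so rows that do not move let the fingers close. It gives the time, the measured TCP pose, the force, the opening and the grip force at its end, in the units of the state.
- readout.get_state(): the state, without advancing time (a new reading comes with each control period).
- cams.snapshot(name): name is "scene" or "top" or "wrist"; returns a dict with "image" (384x512x3 uint8, red, green, blue), "K" (3x3 intrinsics, pixels), "R" (3x3) and "t" (3): a world point X has camera coordinates R X + t. Camera axes: x right, y down, z forward; pixel columns grow to the right and rows downward; lengths in mm; the calibration is good to about 2 mm. A picture is of the moment at which its call begins. There is no depth.
- workorder.finish_job(): hands the job in; it is judged then, once.
The state is a dict: "t": time; "joints": joint angles; "joint_velocities": joint speeds; "joint_efforts": joint torques, N m; "tool_pos": TCP position; "tool_rot": TCP orientation; "wrist_force": force on the tool from outside, world axes, zero at the start; "wrist_torque": the same for the moment, N m; "opening": finger opening in mm; "grip_force": force on a finger pad.
Only numpy, scipy, OpenCV 4.12 (cv2) and the standard library are available. Lean on these libraries where they do the work, as an engineer would, in place of code of your own. Each camera call takes 0.05 s, during which the arm holds its last target. There are 200 camera calls.

## Working session

There is one attempt and no reset: what is moved stays moved. The work goes in short steps, Python scripts to look and compute and a tool call to move; the robot and the scene stay as the last step left them, time stands still between calls to the robot, and variables do not carry over. Pictures are saved under pics/ and viewed, at most 10 in all, crops included, and the job is handed in when it is done.

Besides the shell and the picture viewer there is one more tool, called after "Request:" as name(argument=value, ...) on one line, values as JSON. step_arm: Moves the arm, as the interface text tells. Its arguments: {"type":"object","properties":{"dp":{"type":"array","items":{"type":"array","items":{"type":"number"}}},"rot":{"type":"array","items":{"type":"array","items":{"type":"number"}}},"jaw":{"type":"array","items":{"type":"number"}},"grip_force":{"type":"number"}},"required":["dp","rot","jaw"]}

```bash
mkdir -p pics
python3 - <<'E'
from station import readout, cams
import cv2,numpy as np
s=readout.get_state()
for k in("t","tool_pos","tool_rot","wrist_force","opening"):print(k,s[k])
for n in("scene","top"):
    d=cams.snapshot(n);np.savez(n+".npz",**d)
    cv2.imwrite(f"pics/{n}0.png",cv2.resize(d["image"][:,:,::-1],(800,600),interpolation=cv2.INTER_CUBIC))
    print(n,d["K"].tolist(),(-d["R"].T@d["t"]).round(1),d["R"].round(3).tolist())
E
```

```text
t 0.0
tool_pos [225.17147506 582.47638691 236.94705599]
tool_rot [[-9.32745123e-01  3.60536191e-01 -4.35319311e-04]
 [ 3.60536420e-01  9.32743833e-01 -1.55944607e-03]
 [-1.56195343e-04 -1.61151418e-03 -9.99998689e-01]]
wrist_force [-1.33721645 -0.07872964  0.75878345]
opening 92.07754521271654
scene [[384.6527216325477, 0.0, 249.62893356835016], [0.0, 384.6527216325477, 192.39386627746302], [0.0, 0.0, 1.0]] [-109.3 -620.6  723.8] [[0.714, -0.701, 0.008], [-0.416, -0.433, -0.8], [0.564, 0.567, -0.6]]
top [[353.7762014240849, 0.0, 249.68658132667693], [0.0, 353.7762014240849, 190.84709193594674], [0.0, 0.0, 1.0]] [ 439.3  -17.9 1143.3] [[-0.022, -1.0, -0.016], [-0.998, 0.023, -0.053], [0.053, 0.015, -0.998]]
```

View pics/top0.png

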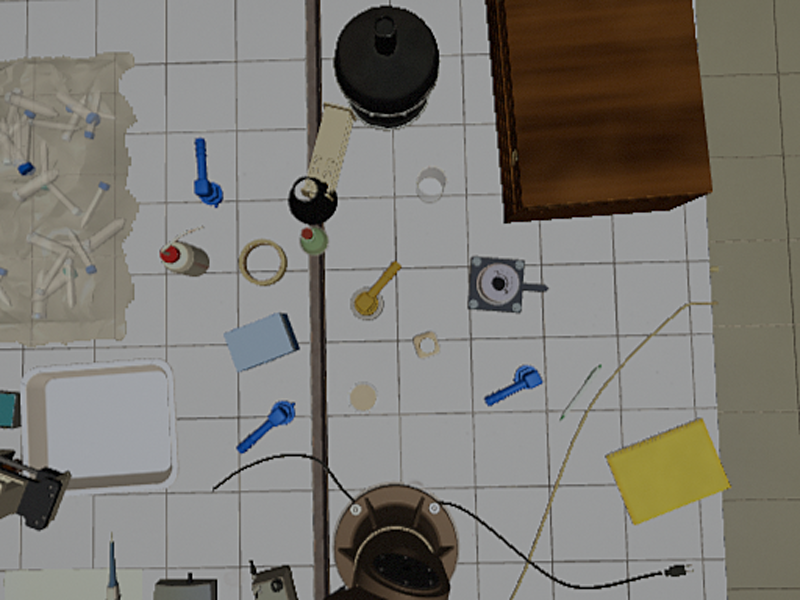

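View pics/scene0.png

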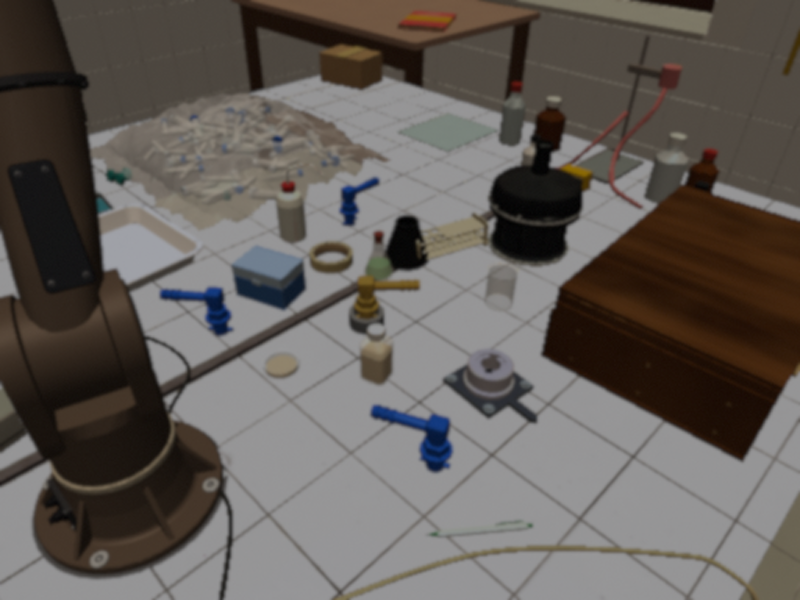

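The top view shows four things shaped like the elbow (800x600 pixels). Three are blue, at (207,170), (268,425) and (515,385). The fourth is brass, standing in a grey cup at (367,302) with its tail tip at (397,265). Only the brass one fits. The port is at (497,284), with its pointer towards (547,288). I'll confirm this in a crop.

```bash
cat > h.py <<'E'
import numpy as np
def bp(d,u,v,z):
    "pixel -> world at height z"
    C=-d["R"].T@d["t"]; r=d["R"].T@np.linalg.inv(d["K"])@[u,v,1]
    return C+r*(z-C[2])/r[2]
def pj(d,X):
    c=d["R"]@np.asarray(X,float)+d["t"]; p=d["K"]@c; return p[:2]/p[2]
E
python3 - <<'E'
import numpy as np,cv2
from h import *
d=dict(np.load("top.npz"))
im=d["image"][145:220,215:365,::-1]
cv2.imwrite("pics/crop.png",cv2.resize(im,(800,400),interpolation=cv2.INTER_CUBIC))
f=1/1.5625
print("block top",bp(d,366*f,302*f,96),"tip",bp(d,397*f,265*f,80))
print("mouth",bp(d,498*f,283*f,52),"ptr",bp(d,547*f,288*f,10))
for n,u,v,z in(("beaker",431,183,79),("flask",314,238,50),("bottle",427,344,50),("tipbox",262,341,76)):print(n,bp(d,u*f,v*f,z).round())
E
```

```text
block top [488.89722898  43.49729364  96.        ] tip [559.82448007 -16.92890634  80.        ]
mouth [ 522.50590689 -215.37862055   52.        ] ptr [ 513.09439789 -322.5756985    10.        ]
beaker [719. -87.  79.]
flask [621. 148.  50.]
bottle [405. -72.  50.]
tipbox [419. 247.  76.]
```

View pics/crop.png

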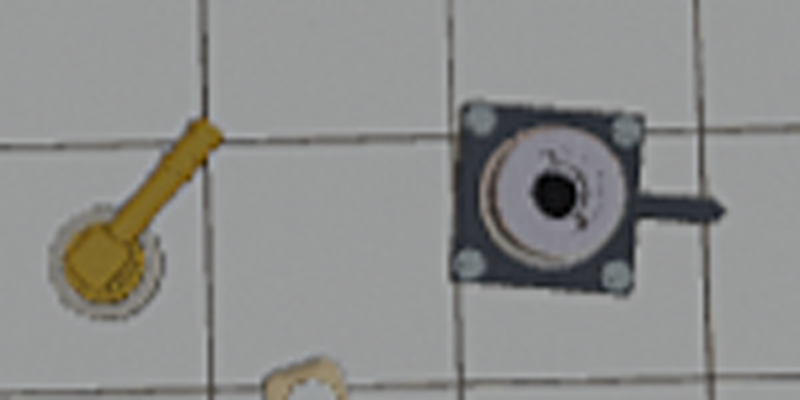

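The crop confirms the brass elbow in the grey cup, with its block at crop (103,257) and tail tip at (208,132). The port mouth is at (561,194) and the pointer tip at (725,211). Next I'll compute the poses and check the clearance to the wooden box.

Run:
```python
import numpy as np
from h import *
d=dict(np.load("top.npz")); s=dict(np.load("scene.npz"))
c=lambda u,v,z:bp(d,215+u*.1875,145+v*.1875,z)
yaw=lambda a:np.degrees(np.arctan2(a[1],a[0])).round(1)
b=c(103,257,104);t=c(208,132,88);print("block",b,"tip",t,yaw(t-b),np.hypot(*(t-b)[:2]))
m=c(561,194,52);p=c(725,211,10);pl=np.mean([c(*q,12) for q in((481,119),(629,131),(470,264),(615,275))],0)
print("mouth",m,"plate",pl,"ptr",p,yaw(p-m),np.hypot(*(p-m)[:2]))
print("plate yaw",yaw(c(629,131,12)-c(481,119,12)),yaw(c(615,275,12)-c(470,264,12)))
f=1/1.5625
k=bp(s,548*f,352*f,0);print("box foot",k,[ (z,pj(s,[k[0],k[1],z]).round()*1.5625) for z in(80,120,160)])
print("box front top edge in top cam, z=100/150:",[bp(d,x*f,y*f,z).round() for x,y in((510,210),(705,185)) for z in (0,100,150)])
for u,v,z in((366,287,96),(417,285,96)):print(bp(s,u*f,v*f,z))
```

```text
block [488.78611432  42.80955783 104.        ] tip [558.47225901 -16.68600717  88.        ] -40.5 91.62904025146256
mouth [ 521.6111807 -219.8638885   52.       ] plate [ 522.9359675  -219.86107363   12.        ] ptr [ 512.25382383 -325.27519739   10.        ] -95.1 105.82581995767148
plate yaw -96.1 -95.7
box foot [ 668.5693867  -244.68432615    0.        ] [(80, array([556.25  , 317.1875])), (120, array([559.375 , 298.4375])), (160, array([564.0625, 279.6875]))]
box front top edge in top cam, z=100/150: [array([ 678., -255.,    0.]), array([ 657., -234.,  100.]), array([ 647., -224.,  150.]), array([ 720., -660.,    0.]), array([ 696., -603.,  100.]), array([ 683., -575.,  150.])]
[478.16626654  31.66488361  96.        ]
[548.75480122 -27.4298684   96.        ]
```

Request:
step_arm(dp=[[0.0176,-0.036,0],[0.0176,-0.036,0],[0.0176,-0.036,0],[0.0176,-0.036,0],[0.0176,-0.036,0]], rot=[[0,0,-4],[0,0,-4],[0,0,-4],[0,0,-4],[0,0,-3]], jaw=[0.0918,0.0918,0.0918,0.0918,0.0918], grip_force=30)

```text
t: 0.52
tool_pos: [313.7, 401.0, 237.4]
tool_rot: [[-0.762, 0.647, -0.0], [0.647, 0.762, -0.0], [-0.0, -0.001, -1.0]]
wrist_force: [0.3, 0.6, -0.8]
opening: 91.7
grip_force: 0.0
```

Request:
step_arm(dp=[[0.0176,-0.036,0],[0.0176,-0.036,0],[0.0176,-0.036,0],[0.0176,-0.036,0],[0.0176,-0.036,0]], rot=[[0,0,0],[0,0,0],[0,0,0],[0,0,0],[0,0,0]], jaw=[0.0918,0.0918,0.0918,0.0918,0.0918])

```text
t: 0.93
tool_pos: [401.6, 221.0, 237.7]
tool_rot: [[-0.765, 0.644, -0.0], [0.644, 0.765, 0.0], [0.0, -0.0, -1.0]]
wrist_force: [1.8, 0.8, 0.3]
opening: 91.7
grip_force: 0.0
```

Request:
step_arm(dp=[[0.0176,-0.036,0],[0.0176,-0.036,0],[0.0176,-0.036,0],[0.0176,-0.036,0],[0.0,0.0,0]], rot=[[0,0,0],[0,0,0],[0,0,0],[0,0,0],[0,0,0]], jaw=[0.0918,0.0918,0.0918,0.0918,0.0918])

```text
t: 1.35
tool_pos: [474.3, 70.9, 238.1]
tool_rot: [[-0.758, 0.652, 0.002], [0.652, 0.758, -0.003], [-0.004, -0.001, -1.0]]
wrist_force: [-0.3, -0.2, 0.3]
opening: 91.6
grip_force: 0.0
```

Run:
```python
from station import readout, cams
import cv2,numpy as np
s=readout.get_state();print(s["t"],s["tool_pos"],s["tool_rot"].round(3) if hasattr(s["tool_rot"],"round") else s["tool_rot"],s["joints"])
d=cams.snapshot("wrist");np.savez("w1.npz",**d)
cv2.imwrite("pics/w1.png",cv2.resize(d["image"][:,:,::-1],(800,600),interpolation=cv2.INTER_CUBIC))
from h import *
print(-d["R"].T@d["t"],d["K"][0],pj(d,[489,43,104])*1.5625)
```

```text
1.35 [474.25878243  70.9233922  238.06087475] [[-0.758  0.652  0.002]
 [ 0.652  0.758 -0.003]
 [-0.004 -0.001 -1.   ]] [-33.5685191   11.1422413   22.04915277 111.16215801  -4.65536321
  58.49566012  39.8397531 ]
[424.4388877  114.06249208 384.91643941] [300.07206433   0.         255.39249132] [381.23135796 325.71360078]
```

View pics/w1.png

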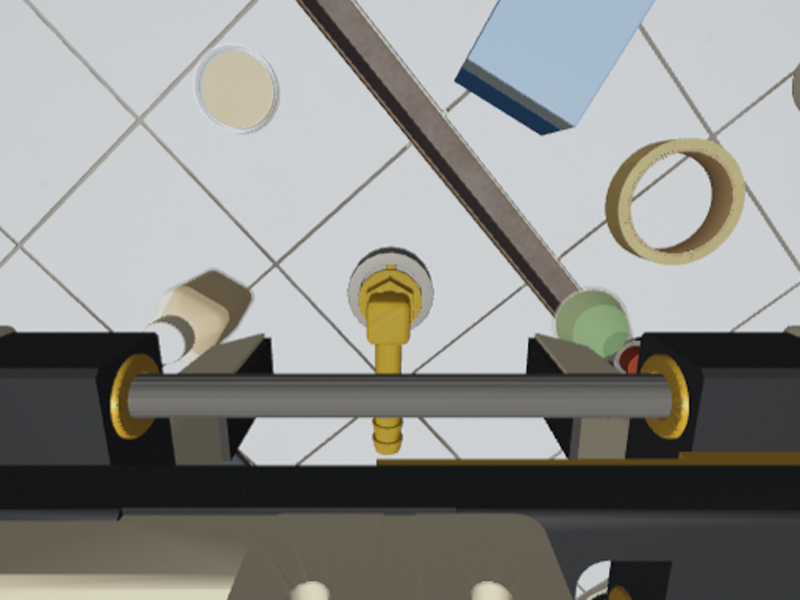

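The wrist view shows the elbow block top at about (388,319), with the tail running straight down to (388,445). The grip yaw is therefore already aligned with the tail.

Run:
```python
from h import *
from station import readout
d=dict(np.load("w1.npz"));f=1/1.5625
a=bp(d,388*f,319*f,104);b=bp(d,388*f,447*f,88)
print(a,b,b-a,np.degrees(np.arctan2(*(b-a)[1::-1])),np.hypot(*(b-a)[:2]))
s=readout.get_state();print(s["t"],s["tool_pos"],np.degrees(np.arctan2(s["tool_rot"][1][1],s["tool_rot"][0][1])))
print([ (n,(pj(d,p)*1.5625).round()) for n,p in(("cup",[489,43,30]),("cupR",[489-22,43+26,30]))])
```

```text
[488.43441391  49.15910115 104.        ] [564.58908193 -17.73229018  88.        ] [ 76.15466801 -66.89139133 -16.        ] -41.29485338409645 101.36070093676274
1.4 [472.88255794  74.65936538 237.739223  ] 49.428363857635894
[('cup', array([385., 295.])), ('cupR', array([392., 253.]))]
```

Request:
step_arm(dp=[[0.0057,-0.011,-0.03],[0.0057,-0.011,-0.03],[0.0056,-0.011,-0.028],[0,0,0],[0,0,0]], rot=[[0,0,0],[0,0,0],[0,0,0],[0,0,0],[0,0,0]], jaw=[0.0918,0.0918,0.0918,0.0918,0.0918])

```text
t: 1.82
tool_pos: [487.4, 46.3, 148.8]
tool_rot: [[-0.764, 0.645, -0.004], [0.645, 0.764, -0.001], [0.002, -0.003, -1.0]]
wrist_force: [0.1, -0.2, 1.0]
opening: 91.6
grip_force: 0.0
```

Run:
```python
from station import readout, cams
import cv2,numpy as np
from h import *
cams.snapshot("wrist");d=cams.snapshot("wrist");np.savez("w2.npz",**d)
s=readout.get_state();print(s["t"],s["tool_pos"],s["joint_velocities"])
R=np.array(s["tool_rot"]);print(R.T@(-d["R"].T@d["t"]-s["tool_pos"]))
cv2.imwrite("pics/w2.png",cv2.resize(d["image"][:,:,::-1],(800,600),interpolation=cv2.INTER_CUBIC))
print(pj(d,[489,43,104])*1.5625,pj(d,[488.5,49,104])*1.5625)
```

```text
1.9167 [488.98395972  47.23069249 150.72998433] [-0.29340341 -0.95020014  0.19437793 -0.48068694 -0.03357996 -0.2439294
  0.39332716]
[  65.5095632    -0.27440037 -146.40879263]
[393.44003959 333.81264573] [403.26043703 324.5218869 ]
```

View pics/w2.png

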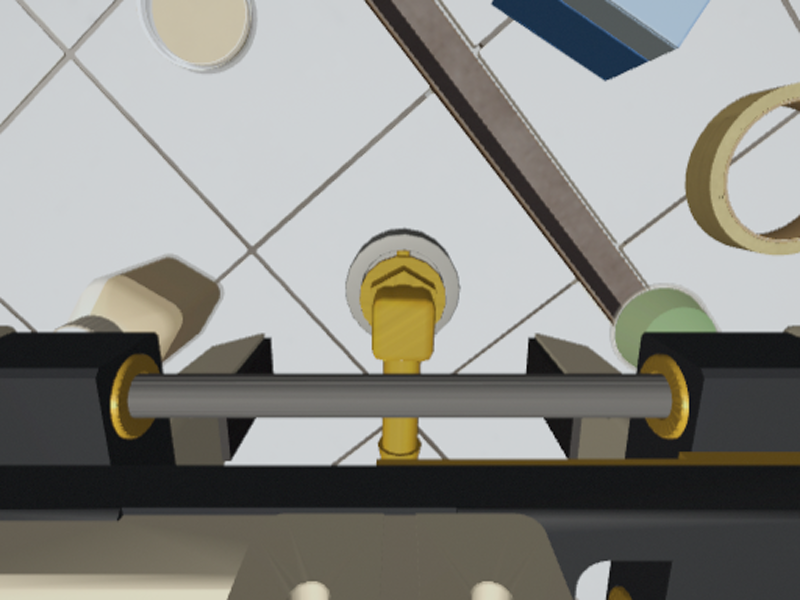

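The block top spans columns 374–433, so its centre is about (403,327), which is world (489,48). That needs a correction of only about 2 mm before I descend.

Request:
step_arm(dp=[[0.0007,0.002,-0.02],[0,0,-0.024],[0,0,-0.016],[0,0,-0.008],[0,0,0]], rot=[[0,0,0],[0,0,0],[0,0,0],[0,0,0],[0,0,0]], jaw=[0.07,0.07,0.07,0.07,0.06])

```text
t: 2.33
tool_pos: [489.1, 49.0, 81.6]
tool_rot: [[-0.765, 0.644, -0.001], [0.644, 0.765, 0.0], [0.001, -0.0, -1.0]]
wrist_force: [-0.3, 0.9, 0.3]
opening: 67.0
grip_force: 0.0
```

Request:
step_arm(dp=[[0,0,0],[0,0,0],[0,0,0],[0,0,0],[0,0,0]], rot=[[0,0,0],[0,0,0],[0,0,0],[0,0,0],[0,0,0]], jaw=[0.045,0.035,0.02,0.01,0])

```text
t: 2.75
tool_pos: [489.8, 48.1, 82.4]
tool_rot: [[-0.765, 0.645, 0.001], [0.645, 0.765, 0.0], [-0.001, 0.001, -1.0]]
wrist_force: [0.3, 0.9, 0.4]
opening: 34.8
grip_force: 0.0
```

Request:
step_arm(dp=[[0,0,0],[0,0,0],[0,0,0],[0,0,0],[0,0,0]], rot=[[0,0,0],[0,0,0],[0,0,0],[0,0,0],[0,0,0]], jaw=[0,0,0,0,0])

```text
t: 3.17
tool_pos: [489.7, 48.0, 82.1]
tool_rot: [[-0.764, 0.645, 0.0], [0.645, 0.764, 0.0], [-0.0, 0.0, -1.0]]
wrist_force: [-1.1, 0.0, 7.2]
opening: 27.9
grip_force: 29.8
```

The block is gripped, with the opening at 28 mm. I'll lift it, then carry it to a point where the wrist camera looks down on the port, turning +64° on the way.

Request:
step_arm(dp=[[0,0,0.01],[0,0,0.02],[0,0,0.03],[0,0,0.03],[0,0,0.01]], rot=[[0,0,0],[0,0,0],[0,0,0],[0,0,0],[0,0,0]], jaw=[0,0,0,0,0], grip_force=40)

```text
t: 3.58
tool_pos: [490.9, 47.8, 185.6]
tool_rot: [[-0.764, 0.645, 0.004], [0.645, 0.764, 0.001], [-0.003, 0.003, -1.0]]
wrist_force: [2.2, -0.0, -1.5]
opening: 27.9
grip_force: 39.7
```

Request:
step_arm(dp=[[0.0065,-0.0187,0],[0.0065,-0.0187,0],[0.0065,-0.0187,0],[0.0065,-0.0187,0],[0.0065,-0.0187,0]], rot=[[0,0,5],[0,0,5],[0,0,5],[0,0,5],[0,0,5]], jaw=[0,0,0,0,0])

```text
t: 4.0
tool_pos: [521.6, -46.3, 181.4]
tool_rot: [[-0.966, 0.257, -0.001], [0.257, 0.966, 0.0], [0.001, -0.0, -1.0]]
wrist_force: [-0.7, -0.0, -1.7]
opening: 27.4
grip_force: 39.7
```

Request:
step_arm(dp=[[0.0065,-0.0187,0],[0.0065,-0.0187,0],[0.0065,-0.0187,0],[0.0065,-0.0187,0],[0.0065,-0.0187,0]], rot=[[0,0,5],[0,0,5],[0,0,5],[0,0,5],[0,0,5]], jaw=[0,0,0,0,0])

```text
t: 4.42
tool_pos: [554.1, -139.9, 181.2]
tool_rot: [[-0.984, -0.176, -0.001], [-0.176, 0.984, 0.0], [0.001, 0.0, -1.0]]
wrist_force: [0.4, 0.4, -1.7]
opening: 28.2
grip_force: 39.7
```

Request:
step_arm(dp=[[0.0065,-0.0187,0],[0.0065,-0.0187,0],[0.0065,-0.0187,0],[0,0,0],[0,0,0]], rot=[[0,0,5],[0,0,5],[0,0,4.4],[0,0,0],[0,0,0]], jaw=[0,0,0,0,0])

```text
t: 4.83
tool_pos: [573.3, -196.4, 181.1]
tool_rot: [[-0.913, -0.408, -0.001], [-0.408, 0.913, -0.0], [0.001, 0.001, -1.0]]
wrist_force: [-1.0, -0.1, -2.6]
opening: 28.1
grip_force: 39.7
```

Request:
step_arm(dp=[[0,0,0],[0,0,0],[0,0,0]], rot=[[0,0,0],[0,0,0],[0,0,0]], jaw=[0,0,0])

```text
t: 5.08
tool_pos: [573.8, -193.8, 181.6]
tool_rot: [[-0.911, -0.412, -0.0], [-0.412, 0.911, 0.001], [0.0, 0.001, -1.0]]
wrist_force: [-0.5, 0.6, -2.6]
opening: 27.6
grip_force: 39.7
```

Run:
```python
from station import readout, cams
import cv2,numpy as np
from h import *
d=cams.snapshot("wrist");np.savez("w3.npz",**d)
s=readout.get_state();print(s["t"],s["tool_pos"],s["joints"],np.degrees(np.arctan2(s["tool_rot"][1][1],s["tool_rot"][0][1])))
cv2.imwrite("pics/w3.png",cv2.resize(d["image"][:,:,::-1],(800,600),interpolation=cv2.INTER_CUBIC))
print(pj(d,[522,-220,52])*1.5625)
```

```text
5.1333 [ 573.90308448 -193.98675873  181.73400668] [  5.6772325   26.04486988  11.34551564  97.60790838  -5.94019156
  56.94881796 133.46846262] 114.32288501927225
[396.4027587  186.11902238]
```

View pics/w3.png

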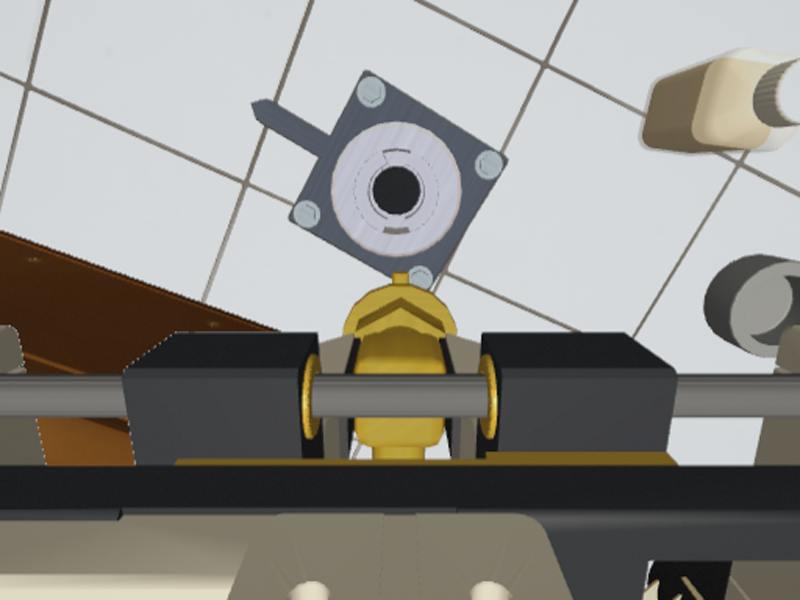

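The pointer is at upper left, tip (258,107). The mouth centre is at (396.5,189.5) and the slots at (397,151) and (397.5,231), in line with the elbow's vertical tail axis. The slot nearer the tail (bottom) lies about 120° anticlockwise of the pointer, so it is the right one. I'll work out the offset, using the pin (401,273) and flange edge (400,284) to find the elbow's axis in the grip.

Run:
```python
from h import *
from station import readout
d=dict(np.load("w3.npz"));f=1/1.5625
s=readout.get_state();R=np.array(s["tool_rot"]);T=np.array(s["tool_pos"])
m=bp(d,396.5*f,189.5*f,52);print("mouth",m)
a=bp(d,397*f,151*f,50);b=bp(d,397.5*f,231*f,50);print("slot yaw",np.degrees(np.arctan2(*(b-a)[1::-1])),np.hypot(*(b-a)[:2]),(a+b)/2)
p=bp(d,258*f,107*f,10);print("ptr yaw",np.degrees(np.arctan2(*(p-m)[1::-1])),np.hypot(*(p-m)[:2]))
tl=np.degrees(np.arctan2(R[1,1],R[0,1]))-90;print("tail yaw",tl)
for n,u,v,z,e in(("pin lo",401,273,111.6,-22.5),("pin mid",401,273,115.6,-22.5),("fl lo",400,284,141.6,-24),("fl hi",400,284,147.6,-24)):
    q=R.T@(bp(d,u*f,v*f,z)-T);print(n,q,"axis x_tool",q[0]+e)
for x in (-2,0,2):print(x,[(pj(d,T+R@np.array([x+r,0,T[2]-z]))*1.5625).round(1).tolist() for r,z in((22.5,115.6),(24,144.6))])
```

```text
mouth [ 523.71357795 -219.1683315    52.        ]
slot yaw 24.5927794237456 45.547648433553974 [ 524.81040897 -218.20291227   50.        ]
ptr yaw -95.1647618964051 101.47534905731315
tail yaw 24.32288501927225
pin lo [1.96231801e+01 1.45841451e-03 7.01338004e+01] axis x_tool -2.876819850975224
pin mid [ 2.04788912e+01 -1.69637347e-02  6.61337818e+01] axis x_tool -2.0211088013853704
fl lo [21.43013516 -0.54554907 40.13351851] axis x_tool -2.5698648387116982
fl hi [22.8615425  -0.56007341 34.1334953 ] axis x_tool -1.1384574960357021
-2 [[401.0, 273.0], [401.4, 284.3]]
0 [[401.0, 268.7], [401.4, 279.5]]
2 [[401.0, 264.5], [401.4, 274.7]]
```

Request:
step_arm(dp=[[-0.013,-0.0064,0],[-0.013,-0.0064,0],[-0.013,-0.0064,-0.01],[-0.0126,-0.0064,-0.015],[0,0,-0.015]], rot=[[0,0,0.3],[0,0,0],[0,0,0],[0,0,0],[0,0,0]], jaw=[0,0,0,0,0])

```text
t: 5.55
tool_pos: [519.9, -222.2, 141.9]
tool_rot: [[-0.91, -0.414, -0.0], [-0.414, 0.91, -0.001], [0.001, -0.001, -1.0]]
wrist_force: [-1.7, 0.5, -3.2]
opening: 27.9
grip_force: 39.7
```

Request:
step_arm(dp=[[0,0,-0.006],[0,0,0],[0,0,0],[0,0,0]], rot=[[0,0,0],[0,0,0],[0,0,0],[0,0,0]], jaw=[0,0,0,0])

```text
t: 5.88
tool_pos: [523.4, -220.3, 136.5]
tool_rot: [[-0.909, -0.417, 0.001], [-0.417, 0.909, -0.0], [-0.001, -0.001, -1.0]]
wrist_force: [0.1, 0.3, -1.6]
opening: 28.0
grip_force: 39.7
```

Run:
```python
from station import readout, cams
import cv2,numpy as np
from h import *
d=cams.snapshot("wrist");np.savez("w4.npz",**d)
s=readout.get_state();print(s["t"],s["tool_pos"],s["wrist_force"],np.degrees(np.arctan2(s["tool_rot"][1][1],s["tool_rot"][0][1]))-90)
e=cams.snapshot("scene");np.savez("s4.npz",**e)
a=cv2.resize(d["image"][100:260,150:360,::-1],(525,400),interpolation=cv2.INTER_CUBIC)
u,v=pj(e,[523,-219,70]).astype(int);print(u,v)
b=cv2.resize(e["image"][v-50:v+50,u-34:u+34,::-1],(272,400),interpolation=cv2.INTER_CUBIC)
cv2.imwrite("pics/w4.png",np.hstack([a,b]))
```

```text
5.9333 [ 523.35234181 -220.49384429  136.59988539] [ 0.62847453 -0.11860971 -2.51972639] 24.61051762109267
314 226
```

View pics/w4.png

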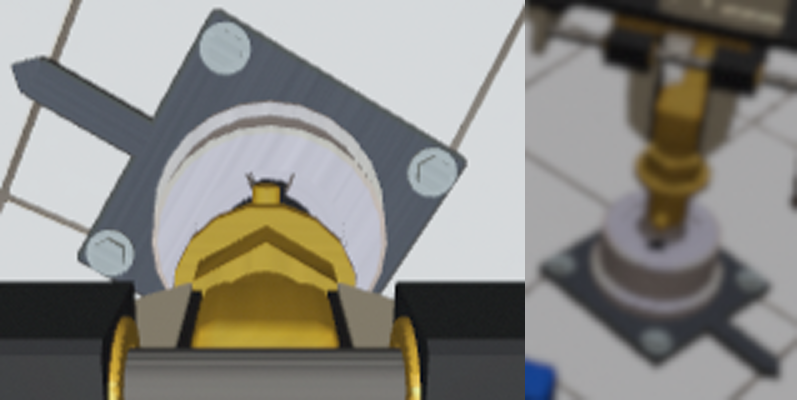

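The pin (crop column 266) sits about 1.5 mm left of the slot centre (column 271). That matches the gap between commanded and measured TCP, so I'll correct it and lower gently.

Request:
step_arm(dp=[[-0.001,0.0011,0],[0,0,-0.004],[0,0,-0.004],[0,0,0]], rot=[[0,0,0],[0,0,0],[0,0,0],[0,0,0]], jaw=[0,0,0,0])

```text
t: 6.32
tool_pos: [520.8, -219.3, 126.9]
tool_rot: [[-0.909, -0.416, -0.001], [-0.416, 0.909, 0.0], [0.001, 0.001, -1.0]]
wrist_force: [0.5, 0.7, -2.2]
opening: 27.8
grip_force: 39.7
```

Request:
step_arm(dp=[[0,0,-0.004],[0,0,-0.003],[0,0,-0.003],[0,0,0]], rot=[[0,0,0],[0,0,0],[0,0,0],[0,0,0]], jaw=[0,0,0,0])

```text
t: 6.65
tool_pos: [521.4, -219.4, 117.1]
tool_rot: [[-0.909, -0.416, -0.0], [-0.416, 0.909, 0.0], [0.0, 0.0, -1.0]]
wrist_force: [1.3, 1.1, -1.9]
opening: 27.9
grip_force: 39.7
```

Request:
step_arm(dp=[[0.0005,-0.0003,-0.003],[0,0,-0.003],[0,0,-0.003],[0,0,0]], rot=[[0,0,0],[0,0,0],[0,0,0],[0,0,0]], jaw=[0,0,0,0])

```text
t: 6.98
tool_pos: [521.7, -219.8, 108.1]
tool_rot: [[-0.909, -0.416, -0.0], [-0.416, 0.909, 0.0], [0.0, 0.0, -1.0]]
wrist_force: [0.7, 0.1, -2.7]
opening: 28.0
grip_force: 39.7
```

Request:
step_arm(dp=[[0,0,-0.002],[0,0,-0.002],[0,0,-0.001],[0,0,0]], rot=[[0,0,0],[0,0,0],[0,0,0],[0,0,0]], jaw=[0,0,0,0])

```text
t: 7.32
tool_pos: [521.8, -219.9, 103.5]
tool_rot: [[-0.909, -0.416, -0.0], [-0.416, 0.909, 0.0], [0.0, 0.0, -1.0]]
wrist_force: [1.0, 1.0, -1.9]
opening: 27.5
grip_force: 39.7
```

Request:
step_arm(dp=[[0,0,-0.0015],[0,0,-0.001],[0,0,-0.0007],[0,0,0],[0,0,0]], rot=[[0,0,0],[0,0,0],[0,0,0],[0,0,0],[0,0,0]], jaw=[0,0,0,0,0])

```text
t: 7.73
tool_pos: [521.8, -219.9, 100.5]
tool_rot: [[-0.909, -0.416, -0.0], [-0.416, 0.909, 0.0], [0.0, 0.0, -1.0]]
wrist_force: [0.9, -0.3, -2.2]
opening: 28.0
grip_force: 39.7
```

Request:
step_arm(dp=[[0,0,0],[0,0,0],[0,0,0],[0,0,0],[0,0,0]], rot=[[0,0,0],[0,0,0],[0,0,0],[0,0,0],[0,0,0]], jaw=[0.03,0.034,0.045,0.06,0.07])

```text
t: 8.15
tool_pos: [521.9, -220.0, 100.6]
tool_rot: [[-0.91, -0.416, 0.0], [-0.416, 0.91, -0.0], [-0.0, -0.0, -1.0]]
wrist_force: [0.4, -0.3, 0.4]
opening: 49.6
grip_force: 0.0
```

Request:
step_arm(dp=[[0,0,0],[0,0,0],[0,0,0],[0,0,0],[0,0,0]], rot=[[0,0,0],[0,0,0],[0,0,0],[0,0,0],[0,0,0]], jaw=[0.07,0.07,0.07,0.07,0.07])

```text
t: 8.57
tool_pos: [521.8, -219.9, 100.5]
tool_rot: [[-0.909, -0.416, -0.0], [-0.416, 0.909, 0.0], [0.0, 0.0, -1.0]]
wrist_force: [-0.2, 0.0, 0.8]
opening: 69.8
grip_force: 0.0
```

Run:
```python
from station import readout, cams
import cv2,numpy as np
from h import *
s=readout.get_state();print(s["t"],s["tool_pos"],s["wrist_force"],s["joints"])
d=cams.snapshot("wrist");e=cams.snapshot("scene")
a=cv2.resize(d["image"][100:260,150:360,::-1],(525,400),interpolation=cv2.INTER_CUBIC)
u,v=pj(e,[523,-219,70]).astype(int);print(u,v)
b=cv2.resize(e["image"][v-50:v+50,u-34:u+34,::-1],(272,400),interpolation=cv2.INTER_CUBIC)
cv2.imwrite("pics/w5.png",np.hstack([a,b]))
```

```text
8.5667 [ 521.82166308 -219.91424304  100.52010493] [-0.16447184  0.01424234  0.84686997] [  9.92316754  28.24228793  10.42008479 107.82346711  -7.00821715
  44.54752504 138.69834843]
314 226
```

View pics/w5.png

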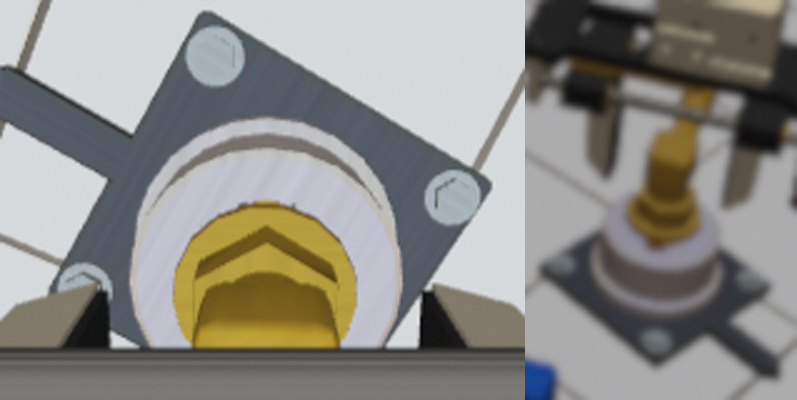

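The elbow is seated: the flange sits concentric just above the rim, and the fingers are open and clear. Now I'll slide back along the tail to x≈42 and take the fresh grip there.

Request:
step_arm(dp=[[0.01,0.0045,0],[0.01,0.0045,-0.001],[0.01,0.0045,-0.0015],[0.0102,0.0046,0],[0,0,0]], rot=[[0,0,0],[0,0,0],[0,0,0],[0,0,0],[0,0,0]], jaw=[0.07,0.07,0.07,0.07,0.05], grip_force=30)

```text
t: 9.08
tool_pos: [565.1, -199.5, 97.8]
tool_rot: [[-0.908, -0.419, 0.002], [-0.419, 0.908, 0.001], [-0.002, 0.0, -1.0]]
wrist_force: [0.0, -0.3, -0.3]
opening: 66.7
grip_force: 0.0
```

Request:
step_arm(dp=[[0,0,0],[0,0,0],[0,0,0],[0,0,0],[0,0,0]], rot=[[0,0,0],[0,0,0],[0,0,0],[0,0,0],[0,0,0]], jaw=[0.04,0.03,0.02,0.01,0])

```text
t: 9.5
tool_pos: [561.6, -202.2, 98.1]
tool_rot: [[-0.91, -0.415, -0.0], [-0.415, 0.91, -0.0], [0.0, -0.0, -1.0]]
wrist_force: [0.1, 0.2, 0.2]
opening: 34.7
grip_force: 0.0
```

Request:
step_arm(dp=[[0,0,0],[0,0,0],[0,0,0],[0,0,0],[0,0,0]], rot=[[0,0,0],[0,0,0],[0,0,0],[0,0,0],[0,0,0]], jaw=[0,0,0,0,0])

```text
t: 9.92
tool_pos: [562.0, -201.9, 98.0]
tool_rot: [[-0.909, -0.416, 0.0], [-0.416, 0.909, 0.0], [-0.0, -0.0, -1.0]]
wrist_force: [-0.2, 0.0, 0.8]
opening: 17.0
grip_force: 30.0
```

Run:
```python
from station import readout
import numpy as np
s=readout.get_state();T=np.array(s["tool_pos"]);print(T,s["wrist_force"],s["opening"],s["grip_force"])
C=np.array([523.9,-219.1]);v=T[:2]-C;r=np.hypot(*v);th=np.degrees(np.arctan2(v[1],v[0]));print(r,th,np.degrees(np.arctan2(s["tool_rot"][1][1],s["tool_rot"][0][1]))-90)
a=np.radians(th-5*np.arange(26));P=r*np.c_[np.cos(a),np.sin(a)]
q=(np.diff(np.round(P,1),axis=0)/1000).round(4)
for i in range(0,25,5):print(q[i:i+5].tolist())
```

```text
[ 562.03796099 -201.85594567   98.03744846] [-0.19533394  0.02964118  0.82838402] 17.047505911524826 29.97472733259201
41.85524433218212 24.330073530211145 24.565046810846013
[[0.0014, -0.0033], [0.0011, -0.0035], [0.0007, -0.0036], [0.0004, -0.0036], [0.0002, -0.0037]]
[[-0.0002, -0.0036], [-0.0006, -0.0036], [-0.0008, -0.0036], [-0.0011, -0.0035], [-0.0015, -0.0033]]
[[-0.0017, -0.0033], [-0.002, -0.003], [-0.0023, -0.0029], [-0.0025, -0.0026], [-0.0027, -0.0025]]
[[-0.0029, -0.0022], [-0.0031, -0.0019], [-0.0033, -0.0016], [-0.0033, -0.0014], [-0.0035, -0.0011]]
[[-0.0036, -0.0007], [-0.0036, -0.0004], [-0.0037, -0.0002], [-0.0036, 0.0002], [-0.0036, 0.0006]]
```

Request:
step_arm(dp=[[0.0014,-0.0033,0],[0.0011,-0.0035,0],[0.0007,-0.0036,0],[0.0004,-0.0036,0],[0.0002,-0.0037,0]], rot=[[0,0,-5],[0,0,-5],[0,0,-5],[0,0,-5],[0,0,-5]], jaw=[0,0,0,0,0])

```text
t: 10.33
tool_pos: [565.9, -219.4, 98.0]
tool_rot: [[-1.0, 0.012, 0.0], [0.012, 1.0, 0.0], [-0.0, 0.0, -1.0]]
wrist_force: [-0.4, 0.8, -0.9]
opening: 17.0
grip_force: 30.0
```

Request:
step_arm(dp=[[-0.0002,-0.0036,0],[-0.0006,-0.0036,0],[-0.0008,-0.0036,0],[-0.0011,-0.0035,0],[-0.0015,-0.0033,0]], rot=[[0,0,-5],[0,0,-5],[0,0,-5],[0,0,-5],[0,0,-5]], jaw=[0,0,0,0,0])

```text
t: 10.75
tool_pos: [561.8, -237.0, 98.0]
tool_rot: [[-0.901, 0.433, 0.0], [0.433, 0.901, 0.0], [-0.0, 0.0, -1.0]]
wrist_force: [0.1, 0.3, 0.5]
opening: 17.4
grip_force: 30.0
```

Turning freely with low forces. Next comes the stiff part, lowering slightly with the thread.

Request:
step_arm(dp=[[-0.0017,-0.0033,0],[-0.002,-0.003,-0.0002],[-0.0023,-0.0029,-0.0002],[-0.0025,-0.0026,-0.0002],[-0.0027,-0.0025,-0.0002]], rot=[[0,0,-5],[0,0,-5],[0,0,-5],[0,0,-5],[0,0,-5]], jaw=[0,0,0,0,0], grip_force=45)

```text
t: 11.17
tool_pos: [550.5, -251.4, 97.3]
tool_rot: [[-0.634, 0.773, 0.0], [0.773, 0.634, 0.0], [-0.0, 0.0, -1.0]]
wrist_force: [-0.1, 0.9, 1.2]
opening: 16.6
grip_force: 45.0
```

Request:
step_arm(dp=[[-0.0029,-0.0022,-0.0002],[-0.0031,-0.0019,-0.0002],[-0.0033,-0.0016,-0.0002],[-0.0033,-0.0014,-0.0002],[-0.0035,-0.0011,-0.0002]], rot=[[0,0,-5],[0,0,-5],[0,0,-5],[0,0,-5],[0,0,-5]], jaw=[0,0,0,0,0])

```text
t: 11.58
tool_pos: [534.4, -259.6, 96.3]
tool_rot: [[-0.248, 0.969, 0.0], [0.969, 0.248, 0.0], [0.0, 0.0, -1.0]]
wrist_force: [-1.3, 0.6, 1.0]
opening: 16.7
grip_force: 45.0
```

Request:
step_arm(dp=[[-0.0036,-0.0007,-0.0002],[-0.0036,-0.0004,-0.0002],[-0.0037,-0.0002,-0.0002],[-0.0036,0.0002,-0.0002],[0,0,0]], rot=[[0,0,-5],[0,0,-5],[0,0,-5],[0,0,-5],[0,0,0]], jaw=[0,0,0,0,0])

```text
t: 12.0
tool_pos: [519.5, -260.6, 95.4]
tool_rot: [[0.099, 0.995, -0.0], [0.995, -0.099, 0.0], [0.0, -0.0, -1.0]]
wrist_force: [0.0, -0.1, 1.1]
opening: 17.0
grip_force: 45.0
```

Request:
step_arm(dp=[[0,0,0],[0,0,0]], rot=[[0,0,0],[0,0,0]], jaw=[0,0])

```text
t: 12.17
tool_pos: [520.0, -260.6, 95.5]
tool_rot: [[0.092, 0.996, 0.0], [0.996, -0.092, 0.0], [0.0, 0.0, -1.0]]
wrist_force: [-0.7, 0.0, 1.6]
opening: 16.8
grip_force: 45.0
```

Run:
```python
from station import readout, cams
import cv2,numpy as np
from h import *
s=readout.get_state();T=np.array(s["tool_pos"]);print(s["t"],T,s["wrist_force"],s["wrist_torque"],s["joints"])
v=T[:2]-[523.9,-219.1];print(np.hypot(*v),np.degrees(np.arctan2(v[1],v[0])),np.degrees(np.arctan2(s["tool_rot"][1][1],s["tool_rot"][0][1]))-90)
d=cams.snapshot("wrist");e=cams.snapshot("scene")
a=cv2.resize(d["image"][:,:,::-1],(512,384))
u,v=pj(e,[523,-240,70]).astype(int)
b=cv2.resize(e["image"][v-48:v+48,u-36:u+36,::-1],(288,384),interpolation=cv2.INTER_CUBIC)
cv2.imwrite("pics/w6.png",np.hstack([a,b]))
```

```text
12.1667 [ 519.99249909 -260.63606783   95.52096331] [-0.72251554  0.02926538  1.56636592] [-0.00568367  0.24157299 -0.02150728] [ -7.8515566   35.55700959  43.52386541 107.67325907 -31.75411823
  49.55483661  46.45765848]
41.71946181114449 -95.37427699278652 -95.25814359164606
```

View pics/w6.png

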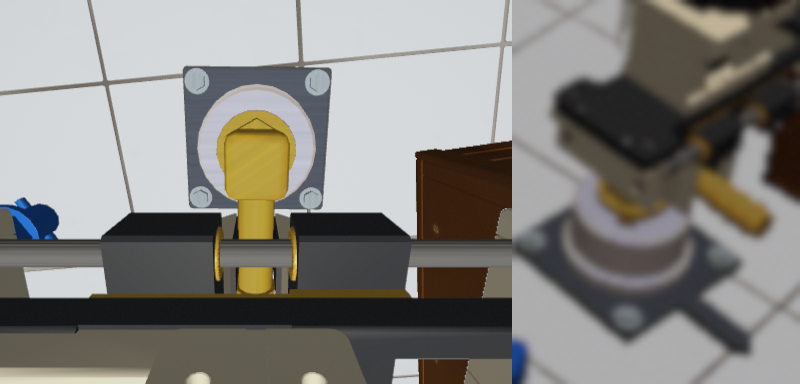

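The elbow turned with the grip. The tail now points at −95.3°, against −95 to −96° for the pointer, and the pull-down has been followed. I'll release and back off straight up.

Request:
step_arm(dp=[[0,0,0],[0,0,0],[0,0,0],[0,0,0],[0,0,0]], rot=[[0,0,0],[0,0,0],[0,0,0],[0,0,0],[0,0,0]], jaw=[0.02,0.026,0.04,0.05,0.06])

```text
t: 12.68
tool_pos: [519.9, -260.7, 95.4]
tool_rot: [[0.094, 0.996, 0.0], [0.996, -0.094, -0.0], [-0.0, 0.0, -1.0]]
wrist_force: [-0.2, 0.9, -0.4]
opening: 41.5
grip_force: 0.0
```

Request:
step_arm(dp=[[0,0,0],[0,0,0.01],[0,0,0.02],[0,0,0.035],[0,0,0.035]], rot=[[0,0,0],[0,0,0],[0,0,0],[0,0,0],[0,0,0]], jaw=[0.06,0.06,0.06,0.06,0.06])

```text
t: 13.1
tool_pos: [519.0, -260.6, 196.6]
tool_rot: [[0.095, 0.995, -0.002], [0.995, -0.095, 0.0], [-0.0, -0.002, -1.0]]
wrist_force: [0.8, -0.6, 0.7]
opening: 59.9
grip_force: 0.0
```

Request:
step_arm(dp=[[-0.03,0.02,0.03],[-0.03,0.03,0.02],[-0.03,0.03,0],[-0.03,0.03,0],[0,0,0]], rot=[[0,0,0],[0,0,0],[0,0,0],[0,0,0],[0,0,0]], jaw=[0.06,0.06,0.06,0.06,0.06])

```text
t: 13.52
tool_pos: [402.6, -150.7, 238.9]
tool_rot: [[0.088, 0.996, -0.004], [0.996, -0.088, 0.009], [0.008, -0.005, -1.0]]
wrist_force: [0.2, -0.0, -0.2]
opening: 59.8
grip_force: 0.0
```

Run:
```python
from station import readout, cams
import cv2,numpy as np
from h import *
e=cams.snapshot("scene");t=cams.snapshot("top")
print(readout.get_state()["tool_pos"])
ims=[]
for d in(t,e):
    u,v=pj(d,[520,-240,60]).astype(int)
    ims.append(cv2.resize(d["image"][v-40:v+40,u-40:u+40,::-1],(400,400),interpolation=cv2.INTER_CUBIC));print(u,v)
    for z in(23.5,26):print(z,[(( pj(d,[523.9+r*np.cos(a),-219.1+r*np.sin(a),z+h])-[u-40,v-40])*5).round() for r,h in((0,96),(92,80)) for a in[np.radians(-95.5)]])
cv2.imwrite("pics/fin.png",np.hstack(ims))
```

```text
[ 407.61689982 -155.38172414  240.5421861 ]
327 181
23.5 [array([186., 189.]), array([338., 202.])]
26 [array([187., 188.]), array([339., 202.])]
319 233
23.5 [array([189.,  91.]), array([330., 216.])]
26 [array([189.,  87.]), array([331., 212.])]
```

View pics/fin.png

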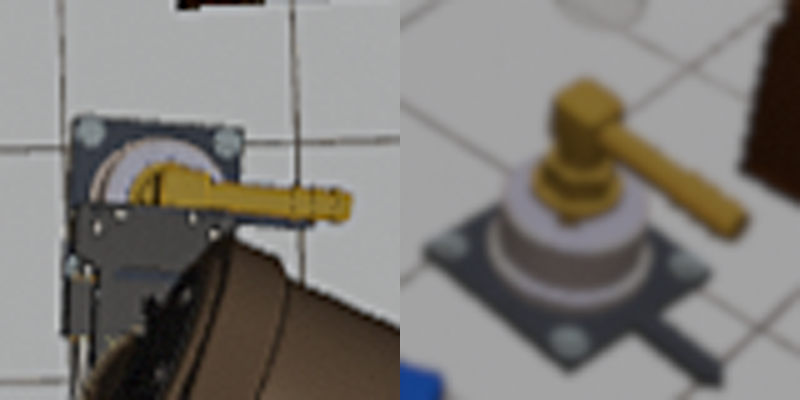

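The final views show the elbow upright in the port, tail at top view (345,203) lying over the pointer arm, with nothing touching it. I'll let the arm settle and hand in.

Request:
step_arm(dp=[[0,0,0],[0,0,0],[0,0,0],[0,0,0],[0,0,0]], rot=[[0,0,0],[0,0,0],[0,0,0],[0,0,0],[0,0,0]], jaw=[0.06,0.06,0.06,0.06,0.06])

```text
t: 14.03
tool_pos: [407.9, -158.7, 239.8]
tool_rot: [[0.097, 0.995, -0.001], [0.995, -0.097, -0.001], [-0.001, -0.001, -1.0]]
wrist_force: [0.3, -0.1, -0.5]
opening: 59.8
grip_force: 0.0
```

```bash
python3 -c "
from station import workorder
print(workorder.finish_job())"
```

```text
the job is handed in; nothing more can be done
None
```

The brass elbow was set in the port and let go, then regripped by the tail, screwed 120° clockwise to point along the pointer arm, and released; the job was handed in at about 14 s, and the hand-in returned no verdict.

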